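# Put three mixed-up scaffold fittings back into their own trays

### The job

The three scaffold fittings on the bench were each put back in the wrong tray. Set one aside on the empty rubber mat to make room, then move each fitting into the tray whose label shows its shape, so that each lies flat on its tray's floor the way up it is now, in the middle of the tray to within 15 mm. Set every fitting down rather than dropping it, and do not disturb the wrench or the grease tin.

Things in the scene. Friction and masses are not known exactly. Their poses are not given: they have to be found in the camera images.
- base_plate: Steel scaffold base plate, 0.5-0.9 kg: square plate 120 x 120 x 6 mm (sides along x, y), in its middle an upright tube stub, 38 mm diameter, top 76 mm above the underside. Origin: centre of the underside; z up. Grip the stub. Starts in the wing nut's tray. It goes flat into a tray only with its sides nearly parallel to the tray's (any quarter turn).
- wing_nut: Large wing nut of a screw jack, steel, 0.3-0.6 kg: hollow hub of 56 mm diameter, 45 mm high, 40 mm hole; two wings along +x and -x, 132 mm over their ends, 14 mm thick, 28 mm high. Origin: centre of the underside, on the hub's axis; z up. Grip the hub across y. Starts in the bracket's tray. Fits a tray at any turn.
- bracket: Folded U-shaped steel bracket, 0.3-0.6 kg: channel open at the top, 110 mm long (x), 50 mm wide (y), 42 mm high, walls 5 mm, bottom 6 mm; a dark cross bolt at x = -38 mm with heads 20 mm across standing 8 mm out on both sides. Origin: centre of the underside; z up. Grip the side walls across y at x = 0. Starts in the base plate's tray. Fits a tray at any turn.
- tray_plate: Home of the base plate: shallow plywood tray, fixed. Origin: under the middle of its square nest, at bench level. Nest 145 x 145 mm inside, floor 6 mm above the bench, walls 6 mm thick, top 14 mm above the bench. Outside 157 mm along x, y from -79 to +125 mm: at y = +101 mm a 14 mm high ledge has a white label with a dark outline of its fitting: a square with a round dot in it.
- tray_nut: Home of the wing nut: shallow plywood tray, fixed. Origin: under the middle of its square nest, at bench level. Nest 145 x 145 mm inside, floor 6 mm above the bench, walls 6 mm thick, top 14 mm above the bench. Outside 157 mm along x, y from -79 to +125 mm: at y = +101 mm a 14 mm high ledge has a white label with a dark outline of its fitting: a ring with two straight wings.
- tray_bracket: Home of the bracket: shallow plywood tray, fixed. Origin: under the middle of its square nest, at bench level. Nest 145 x 145 mm inside, floor 6 mm above the bench, walls 6 mm thick, top 14 mm above the bench. Outside 157 mm along x, y from -79 to +125 mm: at y = +101 mm a 14 mm high ledge has a white label with a dark outline of its fitting: two parallel bars with one crossbar nearer one end.
- mat: The free spot: an empty black rubber mat, 165 x 165 mm, 3 mm thick, fixed to the bench. Origin: centre of its underside, at bench level. The trays, the mat, the wrench and the tin change places from start to start.
- wrench: Bystander, loose: steel wrench 160 mm long, lying flat on the bench roughly along y, less than 20 mm high. Origin: near its middle, at bench level; x along its length. Leave it alone.
- grease_tin: Bystander, loose: round tin 70 mm in diameter and 70 mm high with a black lid, standing. Origin: centre of its underside. Leave it alone.
There are look-alikes about, which are no part of the job. Leave any purple look-alike of the base_plate alone.

How it is judged:
On the way:
1. one of the fittings has been set down and released on the rubber mat (its centre within 60 mm of the mat's centre) (((horizontal distance between base_plate and mat below 0.06 m and z of base_plate in the frame of mat below 0.007 m and contact force between the fingers and base_plate below 0.5 N and linear speed of base_plate below 0.02 m/s and angular speed of base_plate below 0.15 rad/s and angle between base_plate's own z axis and vertical below 0.06 rad) or (horizontal distance between wing_nut and mat below 0.06 m and z of wing_nut in the frame of mat below 0.007 m and contact force between the fingers and wing_nut below 0.5 N and linear speed of wing_nut below 0.02 m/s and angular speed of wing_nut below 0.15 rad/s and angle between wing_nut's own z axis and vertical below 0.06 rad) or (horizontal distance between bracket and mat below 0.06 m and z of bracket in the frame of mat below 0.007 m and contact force between the fingers and bracket below 0.5 N and linear speed of bracket below 0.02 m/s and angular speed of bracket below 0.15 rad/s and angle between bracket's own z axis and vertical below 0.06 rad))), for 0.2 s.
At the end, for the whole second after the job is handed in: Base plate, wing nut and bracket each lie flat (tilt below 0.06 rad) on the floor of their own labelled tray, underside centre within 15 mm of the middle of the nest, released and at rest (horizontal distance between base_plate and tray_plate below 0.015 m and z of base_plate in the frame of tray_plate below 0.01 m and contact force between the fingers and base_plate below 0.5 N and linear speed of each of base_plate, wing_nut, bracket below 0.02 m/s and angular speed of each of base_plate, wing_nut, bracket below 0.15 rad/s and angle between each of base_plate, wing_nut, bracket's own z axis and vertical below 0.06 rad and horizontal distance between wing_nut and tray_nut below 0.015 m and z of wing_nut in the frame of tray_nut below 0.01 m and contact force between the fingers and wing_nut below 0.5 N and horizontal distance between bracket and tray_bracket below 0.015 m and z of bracket in the frame of tray_bracket below 0.01 m and contact force between the fingers and bracket below 0.5 N); the robot touches nothing.
It fails at once if the wrench is moved by more than 20 mm or tipped over (distance of wrench from where it was at the start of the episode above 0.02 m).
It fails at once if the grease tin is moved by more than 20 mm or tipped over (distance of grease_tin from where it was at the start of the episode above 0.02 m or angle between grease_tin's own z axis and vertical above 0.3 rad).
It fails at once if a fitting is dropped (falls freely from more than about 25 mm) ((linear speed of base_plate above 0.7 m/s and contact force between the fingers and base_plate below 0.2 N) or (linear speed of wing_nut above 0.7 m/s and contact force between the fingers and wing_nut below 0.2 N) or (linear speed of bracket above 0.7 m/s and contact force between the fingers and bracket below 0.2 N)).
It also fails if it takes over 90 s, if anything falls off the work surface, if the arm or the gripper's body presses on something with over 40 N, if the wrist force passes 120 N, or if a joint passes its speed limit or range.

### The arm

A 7-joint arm with a two-finger parallel gripper is mounted at the origin on the work surface. World frame = base frame: x ahead of the robot, y to its left, z up, the work surface at z = 0. Lengths are in m, angles in rad, forces in N, time in s.
With the tool pointing down it reaches from about 0.4 to 0.85 m from the base axis. Payload 4.5 kg.
Tool frame: the origin (TCP) lies at the very end of the fingers, on their centre line; the grasp point (between the pads) lies 19 mm behind it (tcp_to_grasp is the z of the grasp point in the tool frame, in m); z points along the fingers, y is the line along which they close (so a half turn about z gives the same grasp; the last joint's range is limited). The gripper opens to 88 mm and grips with 3 to 60 N. Pads are 18 mm wide; open, the fingers measure 123 mm over their backs; the gripper's body (75 mm by 187 mm) begins 45 mm behind the grasp point.
Start: joints at [-1.178, 0.689, -0.195, 1.565, 0.157, 0.902, -0.215], TCP at [0.219, 0.585, 0.239] pointing down, gripper open.
Joint ranges: [-3.01, 3.01], [-0.46, 2.08], [-1.47, 1.51], [0.13, 2.56], [-1, 4.14], [0.04, 2.09], [-2.66, 2.66]. Speed limits (rad/s): [2.57, 2.57, 3.14, 3.14, 3.14, 3.14, 3.14].

### API

Orientations are given as a unit quaternion [x, y, z, w].
In Python, from plant import * gives the robot as it stands. The module is installed in compiled form; this text tells all that it offers.
- The arm moves only by the shell command python3 -m jog 'ROWS' [OPENING] [FORCE]. ROWS is JSON, a list that holds one entry, the list of rows, each a list of 6 numbers: the shift along the tool's x, y, z in m, then the turn, a rotation vector about the tool's x, y, z in rad. In form: [[[dx, dy, dz, ax, ay, az], ...]]. A call has 1 to 12 rows; each row shifts and turns the commanded pose from where the row before left it, along the tool's axes as they then stand; what a row does not reach is not made up. A row lasts 1/8 s, in which the tool goes at most 62.5 mm and 10.7 degrees, less where a joint would pass 70% of its speed; a pose out of reach is approached as far as the arm can. A call with a gripper value outside its range is refused whole. OPENING is the finger opening in m, from 0 to 0.0881, set as the call begins (- or left out, the last holds). The fingers move at their own pace and stop on an object; FORCE is the grip in N (left out, the last holds). Time passes only in rows, so rows that do not move let the fingers close. It gives the time, the measured TCP pose, the force, the opening and the grip force at its end, in the units of the state.
- get_state(): the state, without advancing time (a new reading comes with each control period).
- snapshot(name): name is "scene" or "side" or "wrist"; returns a dict with "frame" (480x640x3 uint8, red, green, blue), "mtx" (3x3 intrinsics, pixels), "D" ([k1, k2, p1, p2, k3] as OpenCV has them; the pictures are not rectified), "xyz" and "orientation" of the camera in the world; the wrist camera has in their place "mount" (4x4, takes a point from camera to tool coordinates, whose origin is the TCP and whose axes are the flange's). Camera axes: x right, y down, z forward; pixel columns grow to the right and rows downward; lengths in m; the calibration is good to about 2 mm. A picture is of the moment at which its call begins: read the wrist's pose just before it. There is no depth.
- finish_job(): hands the job in; it is judged then, once.
The state is a dict: "clock": time; "q": joint angles; "qd": joint speeds; "joint_torque": joint torques, N m; "tool_pos": TCP position; "eef_rot": TCP orientation; "contact_force": force on the tool from outside, world axes, zero at the start; "moment": the same for the moment, N m; "opening": opening from 0.0 (shut) to 1.0 (fully open); "finger_force": force on a finger pad.
Only numpy, scipy, OpenCV 4.12 (cv2) and the standard library are available. Lean on these libraries where they do the work, as an engineer would, in place of code of your own. Each camera call takes 0.05 s, during which the arm holds its last target. There are 200 camera calls.

## Working session

There is one attempt and no reset: what is moved stays moved. The work goes in short steps, Python scripts to look and compute and a shell command to move; the robot and the scene stay as the last step left them, time stands still between calls to the robot, and variables do not carry over. Pictures are saved under pics/ and viewed, at most 14 in all, crops included, and the job is handed in when it is done.

```bash
mkdir -p pics; cat > h.py <<'E'
from plant import *
import numpy as np, cv2, pickle
from scipy.spatial.transform import Rotation as R
def cam(s, st=None):
    if "mount" in s:
        T=np.eye(4); T[:3,:3]=R.from_quat(st["eef_rot"]).as_matrix(); T[:3,3]=st["tool_pos"]
        M=T@np.array(s["mount"]); return M[:3,3],M[:3,:3]
    o=np.array(s["orientation"])
    return np.array(s["xyz"]), (R.from_quat(o).as_matrix() if o.size==4 else o.reshape(3,3))
def world(s,px,z,st=None):
    c,Rm=cam(s,st)
    p=cv2.undistortPoints(np.array(px,float).reshape(-1,1,2),np.array(s["mtx"]),np.array(s["D"]))[:,0]
    d=np.c_[p,np.ones(len(p))]@Rm.T
    return c+d*((z-c[2])/d[:,2])[:,None]
def pix(s,P,st=None):
    c,Rm=cam(s,st)
    q=(np.array(P,float).reshape(-1,3)-c)@Rm
    return cv2.projectPoints(q,np.zeros(3),np.zeros(3),np.array(s["mtx"]),np.array(s["D"]))[0][:,0]
def shot(n,f):
    st=get_state(); s=snapshot(n); cv2.imwrite("pics/"+f+".png",s["frame"][:,:,::-1]); pickle.dump((st,s),open(f+".pkl","wb")); return st,s
def load(f): return pickle.load(open(f+".pkl","rb"))
E
python3 - <<'E'
from h import *
for n in("scene","side","wrist"):
    st,s=shot(n,n+"0"); c,Rm=cam(s,st); print(n,c,Rm[:,2],s["mtx"][0][0])
print(st["tool_pos"],R.from_quat(st["eef_rot"]).as_matrix())
E
```

```text
scene [ 1.17832471 -0.90216282  0.81831388] [-0.46386184  0.67134469 -0.5780385 ] 588.5180762386809
side [ 0.10806333 -0.89993722  0.72520309] [ 0.35407882  0.74727808 -0.56231989] 608.1551308744271
wrist [0.15453658 0.60984088 0.38384106] [ 0.25216141 -0.09697443 -0.96281389] 415.18694189798356
[0.21927261 0.58467841 0.23800182] [[-9.36358614e-01  3.51044593e-01 -4.90438646e-04]
 [ 3.51044927e-01  9.36357358e-01 -1.53541746e-03]
 [-7.97741611e-05 -1.60986736e-03 -9.99998701e-01]]
```

View pics/scene0.png

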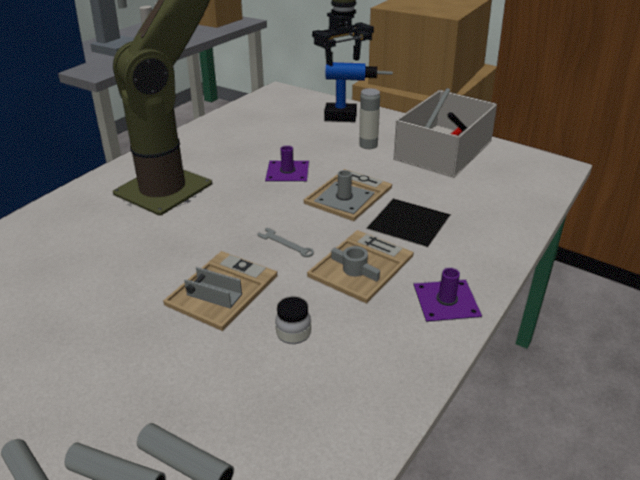

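View pics/side0.png

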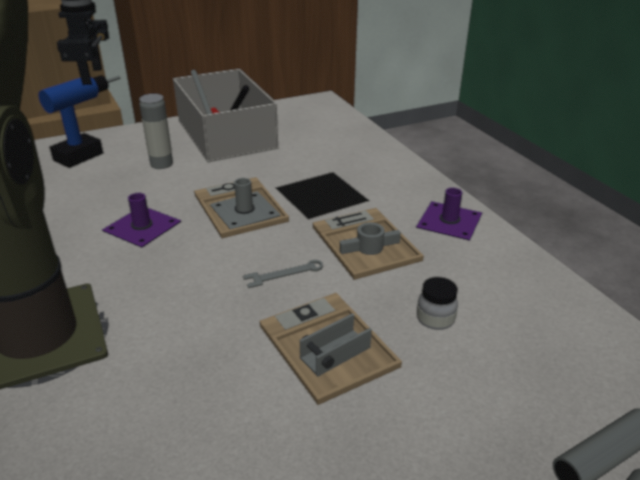

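Scene view: the base plate (grey) sits at (345,190) in the nut tray, the wing nut at (354,262) in the bracket tray and the bracket at (213,290) in the plate tray. The mat is at (409,222), the wrench at (287,242) and the tin at (293,320). There are three base-plate shapes: grey (345,190), purple (287,165) and purple (448,295). The grey one in a tray is the one meant. Side view: plate (243,200), nut (370,240), bracket (335,345), mat (322,194).

```bash
python3 - <<'E'
from h import *
for f,pts in(("scene0",dict(mat=(409,222,.003),labP=(243,265,.014),labN=(363,179,.014),labB=(380,243,.014),stub=(345,174,.082),nut=(355,255,.051),br=(214,285,.04),tin=(292,307,.07),wr=(287,242,.01))),
 ("side0",dict(mat=(322,194,.003),labP=(305,314,.014),labN=(229,188,.014),labB=(350,219,.014),stub=(243,182,.082),nut=(371,232,.051),br=(336,343,.03),tin=(439,290,.07),wr=(284,273,.01)))):
    st,s=load(f)
    for k,v in pts.items(): print(f,k,world(s,v[:2],v[2])[0].round(3))
    hsv=cv2.cvtColor(s["frame"],cv2.COLOR_RGB2HSV)
    for p in([(170,300),(320,278)] if f=="scene0" else [(290,350),(350,262)]): print(hsv[p[1],p[0]])
    m=((hsv[...,0]>8)&(hsv[...,0]<25)&(hsv[...,1]>70)).astype(np.uint8)
    m=cv2.morphologyEx(m,cv2.MORPH_CLOSE,np.ones((5,5)))
    for c in cv2.findContours(m,0,2)[0]:
        a=cv2.contourArea(c)
        if 1500<a<12000:
            x=cv2.minAreaRect(c); print("wood",a,x)
E
```

```text
scene0 mat [0.652 0.227 0.003]
scene0 labP [ 0.433 -0.152  0.014]
scene0 labN [0.452 0.332 0.014]
scene0 labB [0.644 0.093 0.014]
scene0 stub [0.461 0.224 0.082]
scene0 nut [ 0.646 -0.022  0.051]
scene0 br [ 0.452 -0.262  0.04 ]
scene0 tin [ 0.648 -0.251  0.07 ]
scene0 wr [ 0.457 -0.021  0.01 ]
[ 17  96 119]
[ 17  94 125]
wood 2423.0 ((220.25001525878906, 287.75), (62.22539520263672, 101.11627197265625), 45.0)
wood 2452.5 ((360.0, 264.0), (62.22539520263672, 90.50965881347656), 45.0)
wood 1677.5 ((159.24801635742188, 173.364013671875), (46.06300735473633, 46.51021957397461), 79.69515228271484)
side0 mat [0.651 0.236 0.003]
side0 labP [ 0.434 -0.153  0.014]
side0 labN [0.454 0.337 0.014]
side0 labB [0.652 0.094 0.014]
side0 stub [0.457 0.231 0.082]
side0 nut [ 0.639 -0.019  0.051]
side0 br [ 0.444 -0.256  0.03 ]
side0 tin [ 0.642 -0.251  0.07 ]
side0 wr [ 0.448 -0.022  0.01 ]
[ 18  79 116]
[ 18  81 119]
wood 4267.5 ((330.26727294921875, 343.3034973144531), (118.0041732788086, 90.96747589111328), 53.673179626464844)
wood 2109.0 ((366.17572021484375, 252.25596618652344), (110.47339630126953, 51.994354248046875), 6.709836483001709)
wood 4636.5 ((50.161773681640625, 69.27378845214844), (58.518917083740234, 139.62899780273438), 4.275841236114502)
```

```bash
python3 - <<'E'
import cv2
a=cv2.imread("pics/scene0.png");b=cv2.imread("pics/side0.png")
a=cv2.resize(a[150:330,255:495],(800,600),interpolation=cv2.INTER_CUBIC)
cv2.imwrite("pics/crop1.png",a)
E
```

```text
(no output)
```

View pics/crop1.png

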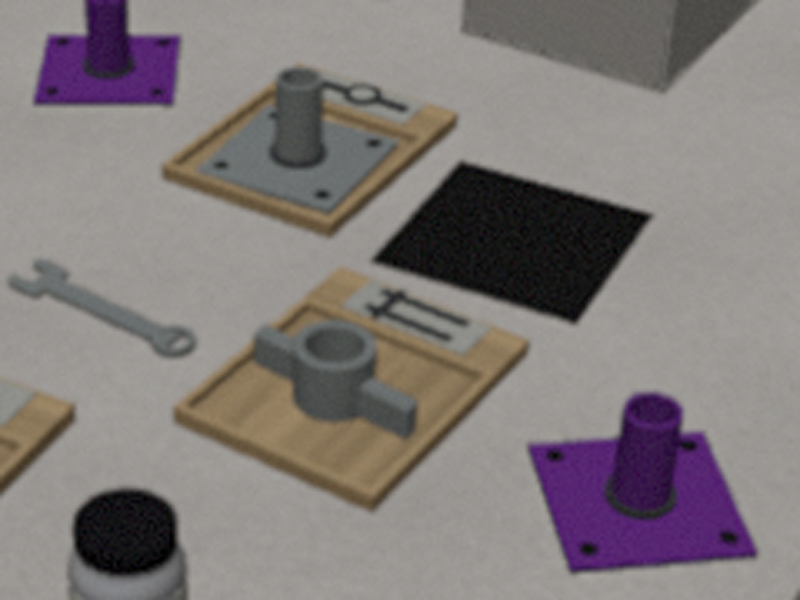

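The crop confirms it: the steel-grey plate in the tray labelled with a ring and wings is the target, and both purple ones are look-alikes. I'll take a wrist view over the work area to refine the positions.

```bash
python3 -m jog '[[[0,0,-0.031,0,0,-0.18],[0,0,-0.031,0,0,-0.18],[-0.033,-0.0485,0,0,0,0],[-0.033,-0.0485,0,0,0,0],[-0.033,-0.0485,0,0,0,0],[-0.033,-0.0485,0,0,0,0],[-0.033,-0.0485,0,0,0,0],[-0.033,-0.0485,0,0,0,0],[-0.033,-0.0485,0,0,0,0],[-0.033,-0.0485,0,0,0,0],[-0.033,-0.0485,0,0,0,0],[-0.033,-0.0485,0,0,0,0]]]' 0.088; python3 -m jog '[[[0,0,0,0,0,0],[0,0,0,0,0,0]]]'
python3 - <<'E'
from h import *
st,s=shot("wrist","w1"); print(st["tool_pos"],R.from_quat(st["eef_rot"]).as_matrix().round(3), st["contact_force"])
E
```

```text
clock: 1.65
tool_pos: [0.5508, 0.0989, 0.3006]
eef_rot: [-0.001, 1.0, 0.0, -0.0]
contact_force: [0.5, 1.0, -0.2]
opening: 1.0
finger_force: 0.0
clock: 1.9
tool_pos: [0.5495, 0.1011, 0.3004]
eef_rot: [-0.001, 1.0, 0.0, -0.001]
contact_force: [0.1, 0.8, -0.1]
opening: 0.996
finger_force: 0.0
[0.54952242 0.10112497 0.30041923] [[-1.    -0.001 -0.001]
 [-0.001  1.     0.001]
 [ 0.001  0.001 -1.   ]] [ 0.07605026  0.82353334 -0.10611614]
```

View pics/w1.png

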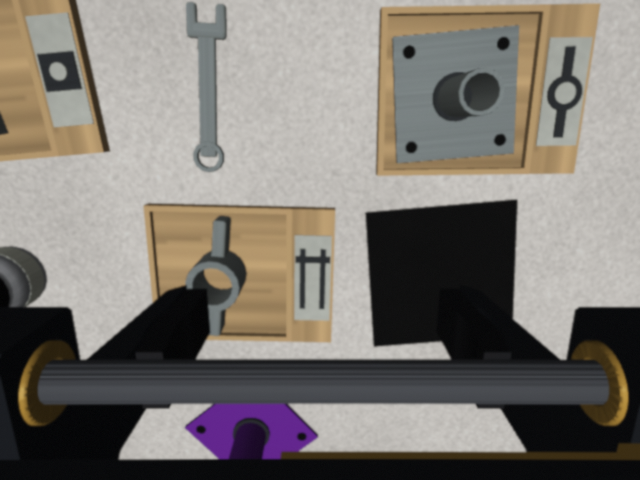

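Wrist view: wing nut hub at (216,282), its wings running nearly along image y from (221,220) to (216,330). The plate's holes are at (409,52), (503,44), (500,140) and (411,147). The mat corners are (366,213), (516,201), (514,344) and (373,346). The bracket tray's corners include (146,205), (334,208) and (331,341), and the nut tray's include (381,8), (377,174), (574,173) and (599,5).

```bash
cat > m1.py <<'E'
from h import *
st,s=load("w1")
W=lambda p,z:world(s,p,z,st)[:,:2]
h=W([(409,52),(503,44),(500,140),(411,147)],.012); print("plate",h.mean(0),h.round(3).tolist(),np.degrees(np.arctan2(*(h[1]-h[0]+h[2]-h[3]))))
print("mat",W([(366,213),(516,201),(514,344),(373,346)],.003).round(3).tolist())
n=W([(381,8),(377,174),(574,173),(599,5)],.014); print("trayN",n.round(3).tolist())
n=W([(146,205),(334,208),(331,341)],.014); print("trayB",n.round(3).tolist())
print("wings",W([(221,220)],.034), "hub",W([(216,281)],.051))
hsv=cv2.cvtColor(s["frame"],cv2.COLOR_RGB2HSV)
m=((hsv[...,2]>125)&(hsv[...,1]<25)).astype(np.uint8)
for nm,(x,y,w,hh) in dict(N=(536,35,58,115),B=(292,232,42,92),P=(22,8,72,125)).items():
    mm=np.zeros_like(m); mm[y:y+hh,x:x+w]=m[y:y+hh,x:x+w]
    mm=cv2.morphologyEx(mm,cv2.MORPH_CLOSE,np.ones((15,15)))
    c=max(cv2.findContours(mm,0,2)[0],key=cv2.contourArea); r=cv2.minAreaRect(c); b=W(cv2.boxPoints(r),.014)
    c4=b.mean(0); e=b[1]-b[0],b[2]-b[1]; e=max(e,key=np.linalg.norm); a=np.arctan2(e[1],e[0]); a=a%np.pi
    print("label",nm,cv2.contourArea(c),c4.round(4),"sizes",np.linalg.norm(b[1]-b[0]).round(3),np.linalg.norm(b[2]-b[1]).round(3),"long axis deg",np.degrees(a).round(1))
    for o in (np.array([np.sin(a),-np.cos(a)]),): # candidate nest dirs
        if o[1]>0:o=-o
        print("  nest centre", (c4+.101*o).round(4))
E
python3 m1.py
```

```text
plate [0.45582687 0.23285658] [[0.415, 0.184], [0.408, 0.274], [0.497, 0.282], [0.504, 0.192]] -4.457937725700715
mat [[0.575, 0.149], [0.561, 0.31], [0.734, 0.329], [0.737, 0.162]]
trayN [[0.377, 0.156], [0.531, 0.158], [0.53, 0.361], [0.375, 0.358]]
trayB [[0.564, -0.085], [0.567, 0.113], [0.724, 0.111]]
wings [[ 0.57572946 -0.00203465]] hub [[ 0.63539768 -0.0069334 ]]
label N 5263.0 [0.4544 0.3394] sizes 0.053 0.105 long axis deg 10.2
  nest centre [0.4722 0.24  ]
label B 2901.0 [0.6495 0.0919] sizes 0.041 0.103 long axis deg 0.5
  nest centre [ 0.6503 -0.0091]
label P 5627.5 [ 0.4317 -0.1439] sizes 0.064 0.101 long axis deg 2.2
  nest centre [ 0.4356 -0.2449]
```

```bash
python3 - <<'E'
import cv2,numpy as np
a=cv2.imread("pics/w1.png")[195:345,140:340];b=cv2.imread("pics/side0.png")[200:275,320:420]
r=lambda i,k:cv2.resize(i,None,fx=k,fy=k,interpolation=cv2.INTER_CUBIC)
cv2.imwrite("pics/crop2.png",np.hstack([r(a,2),r(b,4)]))
E
```

```text
(no output)
```

View pics/crop2.png

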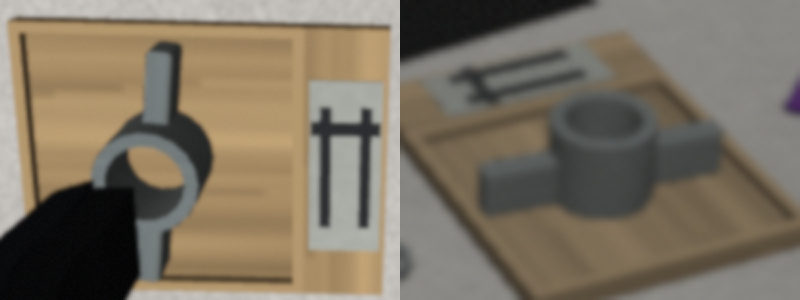

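The crop shows the ring centre at wrist (213,285), the wing-top ends at (220.5,220) and (215,334), and the ring centre in the side view at (370.7,230.5).

```bash
python3 - <<'E'
from h import *
st,s=load("w1"); t,u=load("side0"); v=load("scene0")[1]
print(world(s,[(213,285)],.051,st),world(s,[(220.5,220),(215,334)],.034,st),world(u,[(370.7,230.5)],.051),world(v,[(355.8,253.5)],.051))
E
```

```text
[[ 0.63975741 -0.01028087  0.051     ]] [[ 0.57573033 -0.00254293  0.034     ]
 [ 0.7043603  -0.01686452  0.034     ]] [[ 0.64153543 -0.01385674  0.051     ]] [[ 0.64491889 -0.01618872  0.051     ]]
```

```bash
python3 -m jog '[[[-0.03,-0.037,0.03,0,0,0],[-0.03,-0.037,0.03,0,0,0],[-0.0305,-0.038,0.03,0,0,0.11],[0,0,0.045,0,0,0],[0,0,0.045,0,0,0],[0,0,0.03,0,0,0],[0,0,0,0,0,0],[0,0,0,0,0,0]]]'
python3 - <<'E'
from h import *
st=get_state(); print(np.array(st["tool_pos"]).round(4),R.from_quat(st["eef_rot"]).as_matrix()[:2,1]); shot("side","s1"); shot("scene","c1")
a=cv2.imread("pics/s1.png")[150:300,270:470]; b=cv2.imread("pics/c1.png")[180:330,260:460]
r=lambda i:cv2.resize(i,(400,300),interpolation=cv2.INTER_CUBIC)
cv2.imwrite("pics/crop3.png",np.hstack([r(a),r(b)]))
E
```

```text
clock: 2.95
tool_pos: [0.6415, -0.0098, 0.0921]
eef_rot: [0.054, 0.999, 0.0, 0.001]
contact_force: [-0.2, 0.4, 0.7]
opening: 0.996
finger_force: 0.0
[ 0.6415 -0.0098  0.0921] [0.10692412 0.99426664]
```

View pics/crop3.png

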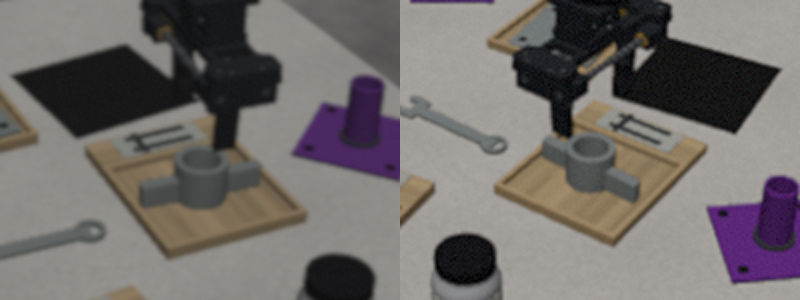

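```bash
python3 - <<'E'
from h import *
for f,(x0,y0,ox) in dict(s1=(270,150,0),c1=(260,180,400)).items():
    st,s=load(f); p=np.array(st["tool_pos"]); y=R.from_quat(st["eef_rot"]).as_matrix()[:,1]
    q=pix(s,[p+.044*y,p-.044*y,[.6395,-.011,.051]]); print(f,((q-[x0,y0])*2+[ox,0]).round(0).tolist())
E
```

```text
s1 [[185.0, 103.0], [219.0, 147.0], [198.0, 160.0]]
c1 [[618.0, 95.0], [567.0, 131.0], [590.0, 143.0]]
```

The crop shows both fingers straddling the hub, with the finger tips where I projected them. I'll descend and grip.

```bash
python3 -m jog '[[[0,0,0.03,0,0,0],[0,0,0.03,0,0,0],[0,0,0.012,0,0,0],[0,0,0.002,0,0,0],[0,0,0,0,0,0]]]'; python3 -m jog '[[[0,0,0,0,0,0],[0,0,0,0,0,0],[0,0,0,0,0,0],[0,0,0,0,0,0],[0,0,0,0,0,0],[0,0,0,0,0,0]]]' 0.03 40
```

```text
clock: 3.68
tool_pos: [0.6416, -0.0112, 0.0179]
eef_rot: [0.054, 0.999, 0.0, 0.001]
contact_force: [0.4, 0.3, -0.2]
opening: 0.999
finger_force: 0.0
clock: 4.42
tool_pos: [0.6408, -0.0115, 0.0169]
eef_rot: [0.054, 0.999, -0.0, 0.0]
contact_force: [-0.6, -0.6, 3.2]
opening: 0.632
finger_force: 40.0
```

```bash
python3 -m jog '[[[0,0,-0.02,0,0,0],[0,0,-0.035,0,0,0],[0,0,-0.035,0,0,-0.11],[-0.002,0.04,0,0,0,0],[-0.002,0.042,0,0,0,0],[-0.002,0.042,0,0,0,0],[-0.002,0.042,0,0,0,0],[-0.002,0.042,0,0,0,0],[-0.001,0.04,0,0,0,0],[0,0,0,0,0,0],[0,0,0.03,0,0,0],[0,0,0,0,0,0]]]';python3 -m jog '[[[0,0,0.03,0,0,0],[0,0,0.02,0,0,0],[0,0,0.008,0,0,0],[0,0,0.002,0,0,0],[0,0,0,0,0,0]]]'
```

```text
clock: 5.92
tool_pos: [0.649, 0.2346, 0.0746]
eef_rot: [-0.0, 1.0, -0.002, -0.003]
contact_force: [-1.4, -0.3, -4.2]
opening: 0.631
finger_force: 40.0
clock: 6.55
tool_pos: [0.6519, 0.237, 0.0175]
eef_rot: [-0.001, 1.0, 0.0, 0.001]
contact_force: [0.8, -0.3, -2.9]
opening: 0.633
finger_force: 40.0
```

```bash
python3 -m jog '[[[0,0,0.002,0,0,0],[0,0,0.002,0,0,0],[0,0,0,0,0,0]]]';python3 -m jog '[[[0,0,0,0,0,0],[0,0,0,0,0,0],[0,0,0,0,0,0]]]' 0.088; python3 -m jog '[[[0,0,-0.04,0,0,0],[0,0,-0.06,0,0,0],[0.03,-0.06,-0.03,0,0,0],[0.04,-0.06,-0.03,0,0,0],[0.04,-0.06,-0.03,0,0,0],[0.04,-0.06,-0.03,0,0,0],[0.03,-0.06,-0.03,0,0,0],[0.03,-0.06,-0.03,0,0,0],[0,0,0,0,0,0],[0,0,0,0,0,0]]]'
python3 - <<'E'
from h import *
st,s=shot("wrist","w2"); print(st["tool_pos"],R.from_quat(st["eef_rot"]).as_matrix().round(3))
E
```

```text
clock: 6.92
tool_pos: [0.6519, 0.237, 0.014]
eef_rot: [-0.001, 1.0, 0.0, 0.001]
contact_force: [-2.0, -0.5, 3.7]
opening: 0.631
finger_force: 40.0
clock: 7.3
tool_pos: [0.6515, 0.2368, 0.0126]
eef_rot: [-0.001, 1.0, 0.0, 0.0]
contact_force: [0.3, 0.8, 0.4]
opening: 0.945
finger_force: 0.0
clock: 8.55
tool_pos: [0.4796, -0.06, 0.2614]
eef_rot: [-0.001, 1.0, 0.0, 0.001]
contact_force: [1.0, 0.9, 0.0]
opening: 0.996
finger_force: 0.0
[ 0.47963618 -0.06002672  0.26140657] [[-1.    -0.001  0.001]
 [-0.001  1.     0.001]
 [-0.001  0.001 -1.   ]]
```

View pics/w2.png

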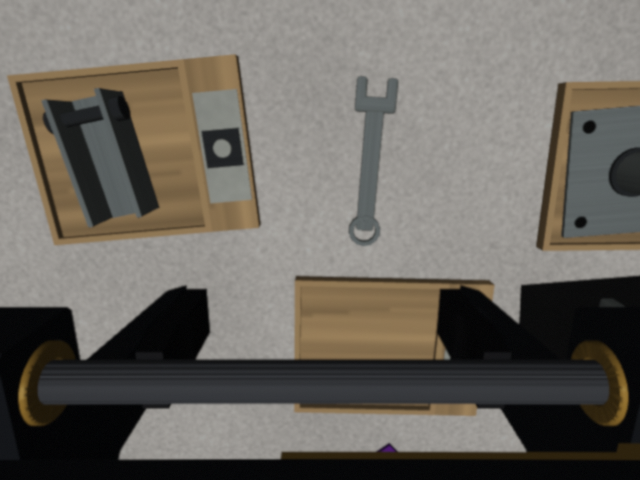

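Wrist view 2: the plate tray's outer corners are (10,76), (238,55), (259,226) and (55,243). The bracket's walls run from about (75,100) to (125,215), with the bolt at the top end. The wrench at (370,160) is untouched and the bracket tray is empty.

```bash
python3 - <<'E'
import cv2
a=cv2.imread("pics/w2.png")[50:250,0:266]
cv2.imwrite("pics/crop4.png",cv2.resize(a,None,fx=3,fy=3,interpolation=cv2.INTER_CUBIC))
E
```

```text
(no output)
```

View pics/crop4.png

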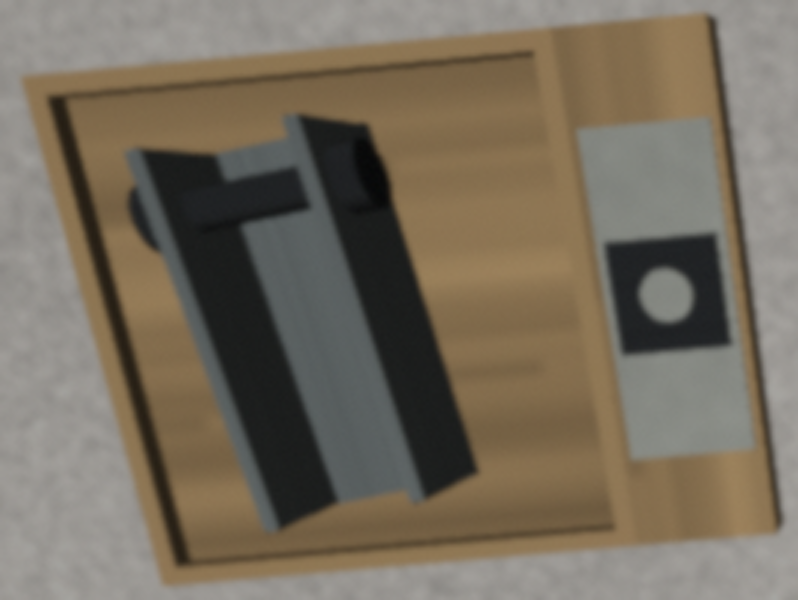

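The crop shows the wall-top outer corners at (126,150), (266,530), (300,116) and (425,502), and the tray rim's outer corners at (22,77), (712,15), (780,532) and (165,583).

```bash
python3 - <<'E'
from h import *
st,s=load("w2"); W=lambda p,z:world(s,np.array(p)/3+[0,50],z,st)[:,:2]
b=W([(126,150),(266,530),(300,116),(425,502)],.048); print("br",b.round(4).tolist(),b.mean(0))
d=b[1]-b[0]+b[3]-b[2]; print(np.linalg.norm(d)/2,np.linalg.norm(b[2]-b[0]),"bearing deg of +x",np.degrees(np.arctan2(d[1],d[0])))
t=W([(22,77),(712,15),(780,532),(165,583)],.014); print("P",t.round(4).tolist())
e=t[1]-t[0]+t[2]-t[3]; a=np.arctan2(e[1],e[0]); u=np.array([np.cos(a),np.sin(a)]); print(np.degrees(a),np.linalg.norm(e)/2,(t[0]+t[3])/2+.0785*u,(t[1]+t[2])/2-.125*u)
n=W([(50,97),(535,52),(615,527),(185,563)],.014); print("nest",n.mean(0),np.linalg.norm(n[1]-n[0]),np.linalg.norm(n[2]-n[1]))
l=W([(577,128),(710,119),(754,447),(632,459)],.014); print("label",l.mean(0),l.mean(0)-.101*u)
c=W([(288,20)],0)
t=world(s,[(297,281),(297,411),(492,286)],.014,st); print("B",t.round(4))
m=world(load("c1")[1],[(292,307)],.07); u=load("side0")[1]; print("tin",m,world(u,[(439,290)],.07))
E
```

```text
br [[0.3937, -0.2894], [0.5004, -0.2677], [0.3847, -0.2409], [0.4918, -0.2198]] [ 0.44263239 -0.25445192]
0.10898932519422239 0.049304808321338586 bearing deg of +x 11.326257319027174
P [[0.3719, -0.3377], [0.3542, -0.1344], [0.5093, -0.1209], [0.5269, -0.3231]]
94.97812125485166 0.20349389233999526 [ 0.44258993 -0.25217517] [ 0.44259046 -0.25218126]
nest [ 0.44237784 -0.25181006] 0.14441264974381715 0.14386164994253095
label [ 0.43366693 -0.15206069] [ 0.44243124 -0.25267971]
B [[ 0.5652 -0.0856  0.014 ]
 [ 0.7198 -0.088   0.014 ]
 [ 0.5703  0.1122  0.014 ]]
tin [[ 0.64848513 -0.25065197  0.07      ]] [[ 0.6424863  -0.25067122  0.07      ]]
```

```bash
python3 -m jog '[[[0.009,-0.0486,0.01,0,0,0],[0.009,-0.0486,0.01,0,0,0],[0.009,-0.0486,0.01,0,0,0],[0.01,-0.0487,0.01,0,0,0],[0,0,0.03,0,0,-0.1],[0,0,0.03,0,0,-0.098],[0,0,0.035,0,0,0],[0,0,0.03,0,0,0],[0,0,0.03,0,0,0],[0,0,0.00,0,0,0],[0,0,0,0,0,0]]]'
python3 - <<'E'
from h import *
st,s=shot("scene","c2"); p=np.array(st["tool_pos"]); y=R.from_quat(st["eef_rot"]).as_matrix()[:,1]; print(p,y)
t=load("side0")[1]
E
```

```text
clock: 9.98
tool_pos: [0.4434, -0.2542, 0.0666]
eef_rot: [-0.1, 0.995, 0.0, 0.0]
contact_force: [0.7, -0.2, 0.2]
opening: 1.001
finger_force: 0.0
[ 0.4434218  -0.25423584  0.06655378] [-1.99664458e-01  9.79864292e-01  2.71828709e-04]
```

```bash
python3 -m jog '[[[0,0,0.03,0,0,0],[0,0,0.015,0,0,0],[0,0,0.002,0,0,0],[0,0,0,0,0,0]]]'; python3 -m jog '[[[0,0,0,0,0,0],[0,0,0,0,0,0],[0,0,0,0,0,0],[0,0,0,0,0,0],[0,0,0,0,0,0],[0,0,0,0,0,0]]]' 0.03 40;  python3 -m jog '[[[0,0,-0.02,0,0,0],[0,0,-0.03,0,0,0],[0,0,-0.04,0,0,0.1],[0,0,-0.02,0,0,0.098],[0,0,0,0,0,0],[0,0,0,0,0,0]]]'
```

```text
clock: 10.52
tool_pos: [0.4427, -0.2552, 0.0198]
eef_rot: [-0.099, 0.995, -0.0, 0.0]
contact_force: [0.6, 0.7, -0.4]
opening: 0.999
finger_force: 0.0
clock: 11.28
tool_pos: [0.4425, -0.2554, 0.0194]
eef_rot: [-0.099, 0.995, -0.0, 0.0]
contact_force: [0.4, -0.3, 1.9]
opening: 0.565
finger_force: 40.0
clock: 12.02
tool_pos: [0.4414, -0.2547, 0.1281]
eef_rot: [-0.001, 1.0, 0.001, -0.001]
contact_force: [0.0, 0.7, -5.7]
opening: 0.565
finger_force: 40.0
```

```bash
python3 -m jog '[[[-0.0255,0.0307,0,0,0,0],[-0.0255,0.0307,0,0,0,0],[-0.0255,0.0307,0,0,0,0],[-0.0255,0.0307,0,0,0,0],[-0.0255,0.0307,0,0,0,0],[-0.0255,0.0307,0,0,0,0],[-0.0255,0.0307,0,0,0,0],[-0.0255,0.0307,0,0,0,0],[0,0,0.03,0,0,0],[0,0,0.03,0,0,0],[0,0,0,0,0,0],[0,0,0,0,0,0]]]'
python3 - <<'E'
from h import *
st,s=shot("scene","c3"); p=np.array(st["tool_pos"]); print(p)
shot("side","s3")
for f in("s3","c3"):
    s=load(f)[1]; q=pix(s,[[.645+a,-.009+b,.014] for a,b in((-.0785,-.079),(.0785,-.079),(.0785,.125),(-.0785,.125))])
    im=s["frame"][:,:,::-1].copy(); k=3; c=q.mean(0).astype(int); x0,y0=c-[66,70]
    cr=cv2.resize(im[y0:y0+140,x0:x0+132],None,fx=k,fy=k,interpolation=cv2.INTER_CUBIC)
    for a in q: cv2.circle(cr,tuple(int(v) for v in (a-[x0,y0])*k),3,(0,0,255),-1)
    globals()[f]=cr
cv2.imwrite("pics/crop5.png",np.hstack([s3,c3]))
E
```

```text
clock: 13.52
tool_pos: [0.6461, -0.0093, 0.0691]
eef_rot: [-0.001, 1.0, 0.0, -0.0]
contact_force: [1.0, -0.6, -5.4]
opening: 0.563
finger_force: 40.0
[ 0.64610296 -0.00928251  0.06908652]
```

View pics/crop5.png

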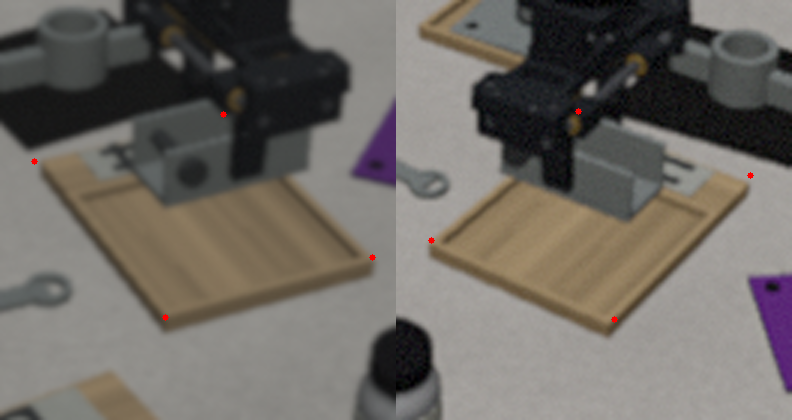

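The crop shows the held bracket over its tray. The actual rim corners are side (42,162), (165,322), (373,264) and scene (431,248), (608,326), (749,183), about 2 px off my projection, so I'll convert those.

```bash
python3 - <<'E'
from h import *
for f,p in dict(s3=[(42,162),(165,322),(373,264)],c3=[(431-396,248),(608-396,326),(749-396,183)]).items():
    s=load(f)[1]; q=pix(s,[[.645+a,-.009+b,.014] for a,b in((-.0785,-.079),(.0785,-.079),(.0785,.125),(-.0785,.125))]); x0,y0=q.mean(0).astype(int)-[66,70]
    w=world(s,np.array(p)/3+[x0,y0],.014)[:,:2]; print(f,w.round(4).tolist())
E
```

```text
s3 [[0.5712, 0.113], [0.5637, -0.0922], [0.7197, -0.094]]
c3 [[0.5713, -0.0953], [0.7233, -0.0969], [0.7269, 0.1062]]
```

```bash
python3 -m jog '[[[0.0005,-0.002,0.02,0,0,0],[0,0,0.015,0,0,0],[0,0,0.008,0,0,0],[0,0,0.003,0,0,0],[0,0,0.002,0,0,0],[0,0,0.001,0,0,0],[0,0,0,0,0,0]]]'
```

```text
clock: 14.5
tool_pos: [0.6458, -0.0113, 0.0205]
eef_rot: [-0.001, 1.0, 0.0, 0.0]
contact_force: [-0.5, -0.3, -5.1]
opening: 0.562
finger_force: 40.0
```

```bash
python3 -m jog '[[[0,0,0.0015,0,0,0],[0,0,0.001,0,0,0],[0,0,0,0,0,0]]]';python3 -m jog '[[[0,0,0,0,0,0],[0,0,0,0,0,0],[0,0,0,0,0,0]]]' 0.088; python3 -m jog '[[[0,0,-0.04,0,0,0],[0,0,-0.06,0,0,0],[0.02,0.04,-0.027,0,0,0],[0.021,0.04,-0.027,0,0,0],[0.021,0.04,-0.027,0,0,0],[0.021,0.04,-0.027,0,0,0],[0.021,0.041,-0.027,0,0,0],[0.021,0.041,-0.027,0,0,0],[0,0,0,0,0,0],[0,0,0,0,0,0]]]'
python3 - <<'E'
from h import *
st,s=shot("wrist","w3"); print(st["tool_pos"],R.from_quat(st["eef_rot"]).as_matrix().round(3))
cv2.imwrite("pics/w3b.png",cv2.resize(s["frame"][:300,:,::-1],(800,375)))
E
```

```text
clock: 14.88
tool_pos: [0.646, -0.0113, 0.0194]
eef_rot: [-0.001, 1.0, -0.0, 0.001]
contact_force: [-3.6, -0.8, 6.9]
opening: 0.565
finger_force: 40.0
clock: 15.25
tool_pos: [0.6459, -0.0112, 0.0179]
eef_rot: [-0.001, 1.0, 0.0, 0.0]
contact_force: [-0.2, 1.3, 0.5]
opening: 0.881
finger_force: 0.0
clock: 16.5
tool_pos: [0.5204, 0.2297, 0.2795]
eef_rot: [-0.0, 1.0, -0.001, 0.0]
contact_force: [-0.8, -0.5, -0.0]
opening: 0.998
finger_force: 0.0
[0.52044242 0.22967402 0.27952819] [[-1.    -0.001  0.   ]
 [-0.001  1.    -0.001]
 [-0.    -0.001 -1.   ]]
```

View pics/w3b.png

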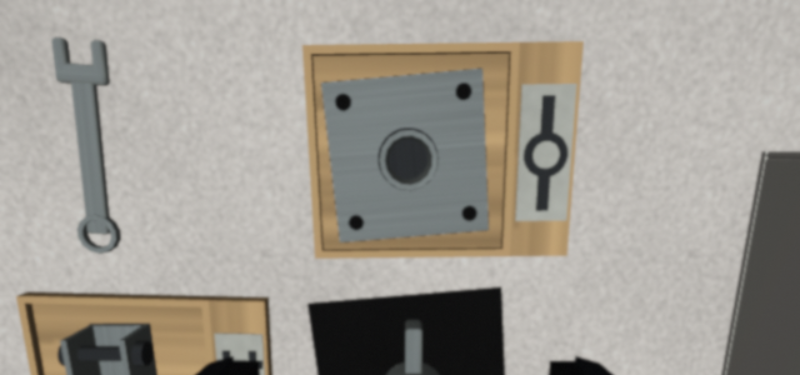

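The wrist view (×1.25) shows the plate's holes at (343,102), (463,91), (470,213) and (356,222), and the stub top at (408,159). The tray's outer corners are (305,46), (582,42), (567,254) and (317,258). The bracket is in its tray.

```bash
python3 - <<'E'
from h import *
st,s=load("w3"); W=lambda p,z:world(s,np.array(p)/1.25,z,st)[:,:2]
g=cv2.cvtColor(s["frame"],cv2.COLOR_RGB2GRAY)
h=[]
for x,y in [(343,102),(463,91),(470,213),(356,222)]:
    x,y=int(x/1.25),int(y/1.25); r=255.-g[y-9:y+10,x-9:x+10]; r=np.clip(r-180,0,None); yy,xx=np.mgrid[-9:10,-9:10]; h.append(((x+(r*xx).sum()/r.sum())*1.25,(y+(r*yy).sum()/r.sum())*1.25))
print(np.round(h))
b=W(h,.012); d=b[1]-b[0]+b[2]-b[3]; e=b[2]-b[1]+b[3]-b[0]; print("plate",b.mean(0),np.linalg.norm(d)/2,"yaw",np.degrees([np.arctan2(-d[0],d[1]),np.arctan2(e[1],e[0])]),"stub",W([(408,159)],.082))
t=W([(305,46),(582,42),(567,254),(317,258)],.014); u=t[1]-t[0]+t[2]-t[3]; L=np.linalg.norm(u)/2; u/=2*L
print("N",t.round(4).tolist(),L,(t[0]+t[3])/2+.079*u,(t[1]+t[2])/2-.125*u, "label", W([(522,84),(575,84),(567,220),(516,220)],.014).mean(0)-.101*u)
E
```

```text
[[343. 102.]
 [463.  91.]
 [469. 213.]
 [356. 222.]]
plate [0.45539075 0.23259093] 0.09001516843776618 yaw [4.77727842 4.7962042 ] stub [[0.45484875 0.23250012]]
N [[0.3769, 0.1582], [0.3742, 0.3581], [0.5291, 0.3608], [0.5326, 0.1599]] 0.20043278055182037 [0.45353868 0.23802662] [0.45359412 0.23445983] label [0.45367537 0.23628425]
```

```bash
python3 -m jog '[[[0.033,0.0015,0.04,0,0,0],[0.032,0.0015,0.04,0,0,0],[0,0,0.045,0,0,0],[0,0,0.045,0,0,0],[0,0,0.04,0,0,0],[0,0,0.02,0,0,0],[0,0,0.008,0,0,0],[0,0,0,0,0,0],[0,0,0,0,0,0]]]'; python3 -m jog '[[[0,0,0,0,0,0],[0,0,0,0,0,0],[0,0,0,0,0,0],[0,0,0,0,0,0],[0,0,0,0,0,0],[0,0,0,0,0,0],[0,0,0,0,0,0]]]' 0.02 55
```

```text
clock: 17.68
tool_pos: [0.456, 0.2334, 0.0425]
eef_rot: [-0.0, 1.0, 0.0, 0.001]
contact_force: [-0.7, 0.8, 0.7]
opening: 0.997
finger_force: 0.0
clock: 18.55
tool_pos: [0.4552, 0.2329, 0.0417]
eef_rot: [-0.001, 1.0, -0.0, -0.0]
contact_force: [0.1, -1.7, 0.8]
opening: 0.41
finger_force: 54.9
```

```bash
python3 -m jog '[[[0,0,-0.01,0,0,0],[0,0,-0.02,0,0,0],[0,0,-0.03,0,0,0],[0,0,-0.03,0,0,0],[0,0,0,0,0,0],[0,0,0,0,0,0]]]'; python3 -m jog '[[[0.001,-0.02,0,0,0,0],[0.001,-0.045,0,0,0,0],[0.001,-0.045,0,0,0,0],[0.001,-0.045,0,0,0,0],[0.001,-0.045,0,0,0,0],[0.001,-0.045,0,0,0,0],[0.001,-0.045,0,0,0,0],[0.001,-0.045,0,0,0,0],[0.001,-0.045,0,0,0,0],[0.001,-0.045,0,0,0,0],[0.001,-0.04,0,0,0,0],[0.0015,-0.02,0,0,0,0]]]';python3 -m jog '[[[0,0,0.02,0,0,0],[0,0,0.02,0,0,0],[0,0,0.0,0,0,0],[0,0,0.0,0,0,0]]]'
python3 - <<'E'
from h import *
for n,f in(("side","s4"),("scene","c4")):
    st,s=shot(n,f)
    q=pix(s,[[.4425,-.2522,.04]])[0]; x0,y0=q.astype(int)-[66,70]
    globals()[f]=cv2.resize(s["frame"][y0:y0+140,x0:x0+132,::-1],None,fx=3,fy=3,interpolation=cv2.INTER_CUBIC); print(x0,y0)
cv2.imwrite("pics/crop6.png",np.hstack([s4,c4])); print(st["tool_pos"],R.from_quat(st["eef_rot"]).as_rotvec())
E
```

```text
clock: 19.3
tool_pos: [0.4545, 0.2331, 0.1309]
eef_rot: [-0.001, 1.0, -0.0, -0.001]
contact_force: [-0.9, -0.7, -7.6]
opening: 0.41
finger_force: 55.0
clock: 20.8
tool_pos: [0.4403, -0.2556, 0.1304]
eef_rot: [0.002, 1.0, -0.0, -0.002]
contact_force: [0.6, 0.7, -7.9]
opening: 0.407
finger_force: 55.0
clock: 21.3
tool_pos: [0.4427, -0.2518, 0.0917]
eef_rot: [-0.0, 1.0, 0.0, -0.0]
contact_force: [0.8, 0.4, -6.9]
opening: 0.412
finger_force: 55.0
268 267
148 210
[ 0.443229   -0.25184312  0.0920605 ] [-1.49756565e-03  3.14142986e+00 -2.26458673e-04]
```

View pics/crop6.png

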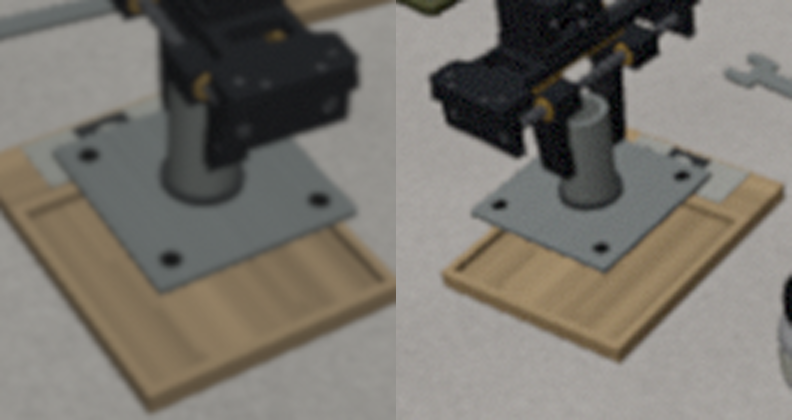

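The crop shows the plate held level over its tray, its sides parallel to the tray's. Its holes are at side (89,155), (171,260), (319,201) and scene (104,204), (205,248), (286,176). I'll check them by ray.

```bash
python3 - <<'E'
from h import *
for f,o,p in(("s4",(268,267),[(89,155),(171,260),(319,201)]),("c4",(148,210),[(104,204),(205,248),(286,176)])):
    st,s=load(f); z=st["tool_pos"][2]-.0417+.012; w=world(s,np.array(p)/3+o,z)[:,:2]
    c=(w[0]+w[2])/2; d=w[1]-w[0]; print(f,z,"centre",c.round(4),"edges",(w[1]-w[0]).round(4),(w[2]-w[1]).round(4))
    corner={'s4':[(-2,200),(153,405),(400,290)],'c4':[(447-396,275),(620-396,355),(783-396,188)]}[f]
    print(" tray",world(s,np.array(corner)/3+o,.014)[:,:2].round(4).tolist())
E
```

```text
s4 0.061989750629380336 centre [ 0.4446 -0.2506] edges [ 0.0061 -0.0906] [0.0897 0.0065]
 tray [[0.3557, -0.1719], [0.3725, -0.3431], [0.5257, -0.3272]]
c4 0.06236049687638316 centre [ 0.4448 -0.2537] edges [0.0901 0.0057] [-0.0063  0.0896]
 tray [[0.3794, -0.3407], [0.5341, -0.3299], [0.5134, -0.1304]]
```

```bash
python3 -m jog '[[[0,-0.0015,0.02,0,0,0],[0,0,0.015,0,0,0],[0,0,0.006,0,0,0],[0,0,0.004,0,0,0],[0,0,0.003,0,0,0],[0,0,0.001,0,0,0],[0,0,0,0,0,0]]]'
```

```text
clock: 22.28
tool_pos: [0.4435, -0.2531, 0.0429]
eef_rot: [-0.001, 1.0, -0.0, 0.0]
contact_force: [0.2, -0.1, -6.6]
opening: 0.408
finger_force: 55.0
```

```bash
python3 -m jog '[[[0,0,0.0015,0,0,0],[0,0,0.001,0,0,0],[0,0,0,0,0,0]]]';python3 -m jog '[[[0,0,0,0,0,0],[0,0,0,0,0,0],[0,0,0,0,0,0]]]' 0.088; python3 -m jog '[[[0,0,-0.04,0,0,0],[0,0,-0.06,0,0,0],[-0.0208,0.049,0,0,0,0],[-0.0208,0.049,0,0,0,0],[-0.0208,0.049,0,0,0,0],[-0.0208,0.049,0,0,0,0],[-0.0208,0.049,0,0,0,0],[-0.0208,0.049,0,0,0,0],[-0.0208,0.049,0,0,0,0],[-0.0208,0.049,0,0,0,0],[-0.0208,0.049,0,0,0,0],[-0.0208,0.049,0,0,0,0]]]';python3 -m jog '[[[0,0,0.03,0,0,0],[0,0,0.03,0,0,0],[0,0,0,0,0,0]]]'
```

```text
clock: 22.65
tool_pos: [0.4436, -0.2531, 0.0417]
eef_rot: [-0.001, 1.0, -0.0, 0.001]
contact_force: [-2.1, 1.7, 8.4]
opening: 0.409
finger_force: 55.0
clock: 23.02
tool_pos: [0.4437, -0.2531, 0.0404]
eef_rot: [-0.001, 1.0, -0.0, 0.0]
contact_force: [-0.1, -0.2, -0.6]
opening: 0.723
finger_force: 0.0
clock: 24.52
tool_pos: [0.6512, 0.2386, 0.1401]
eef_rot: [-0.001, 1.0, -0.0, -0.0]
contact_force: [0.6, -0.9, -0.4]
opening: 1.0
finger_force: 0.0
clock: 24.9
tool_pos: [0.6487, 0.2362, 0.0776]
eef_rot: [-0.001, 1.0, -0.001, -0.003]
contact_force: [-0.4, 0.6, 0.6]
opening: 0.999
finger_force: 0.0
```

```bash
python3 -m jog '[[[0,0,0.03,0,0,0],[0,0,0.025,0,0,0],[0,0,0.009,0,0,0],[0,0,0,0,0,0]]]'; python3 -m jog '[[[0,0,0,0,0,0],[0,0,0,0,0,0],[0,0,0,0,0,0],[0,0,0,0,0,0],[0,0,0,0,0,0],[0,0,0,0,0,0]]]' 0.03 40;python3 -m jog '[[[0,0,-0.02,0,0,0],[0,0,-0.03,0,0,0],[0,0,-0.03,0,0,0],[0,0,-0.02,0,0,0],[0.03,0,0,0,0,0],[0.04,0,0,0,0,0],[0.04,0,0,0,0,0],[0.04,0,0,0,0,0],[0.03,0,0,0,0,0],[0.018,0,0,0,0,0],[0,0,0,0,0,0],[0,0,0,0,0,0]]]'
```

```text
clock: 25.4
tool_pos: [0.6512, 0.2373, 0.0169]
eef_rot: [-0.001, 1.0, 0.0, 0.0]
contact_force: [0.1, -0.3, 0.2]
opening: 1.0
finger_force: 0.0
clock: 26.15
tool_pos: [0.6511, 0.2372, 0.0168]
eef_rot: [-0.001, 1.0, 0.0, 0.0]
contact_force: [-0.9, -0.8, 5.4]
opening: 0.633
finger_force: 40.0
clock: 27.65
tool_pos: [0.4542, 0.2373, 0.1165]
eef_rot: [-0.0, 1.0, 0.0, 0.001]
contact_force: [1.3, -0.1, -3.4]
opening: 0.629
finger_force: 40.0
```

```bash
python3 -m jog '[[[0.0005,-0.001,0.03,0,0,0],[0,0,0.03,0,0,0],[0,0,0.02,0,0,0],[0,0,0.01,0,0,0],[0,0,0.004,0,0,0],[0,0,0.002,0,0,0],[0,0,0,0,0,0]]]';python3 -m jog '[[[0,0,0.001,0,0,0],[0,0,0.001,0,0,0],[0,0,0,0,0,0]]]'
```

```text
clock: 28.52
tool_pos: [0.4527, 0.2362, 0.0207]
eef_rot: [-0.001, 1.0, 0.0, 0.0]
contact_force: [-1.4, 0.4, -4.1]
opening: 0.637
finger_force: 40.0
clock: 28.9
tool_pos: [0.4527, 0.2362, 0.0197]
eef_rot: [-0.001, 1.0, 0.0, 0.001]
contact_force: [-1.8, 0.1, 7.7]
opening: 0.633
finger_force: 40.0
```

Contact felt (7.7 N up). I'll release, retreat to where the wrist camera sees everything, and check.

```bash
python3 -m jog '[[[0,0,0,0,0,0],[0,0,0,0,0,0],[0,0,0,0,0,0],[0,0,0,0,0,0]]]' 0.088; python3 -m jog '[[[0,0,-0.04,0,0,0],[0,0,-0.06,0,0,0],[-0.01,-0.04,-0.05,0,0,0],[-0.01,-0.04,-0.05,0,0,0],[-0.01,-0.04,-0.05,0,0,0],[-0.01,-0.04,-0.02,0,0,0],[-0.01,-0.04,-0.01,0,0,0],[0,-0.03,0,0,0,0],[0,0,0,0,0,0],[0,0,0,0,0,0]]]'
python3 - <<'E'
from h import *
st,s=shot("wrist","w5"); print(st["tool_pos"]); shot("side","s5"); shot("scene","c5")
E
```

```text
clock: 29.4
tool_pos: [0.4523, 0.236, 0.0182]
eef_rot: [-0.001, 1.0, 0.0, 0.0]
contact_force: [0.3, 0.0, 0.6]
opening: 0.996
finger_force: 0.0
clock: 30.65
tool_pos: [0.5013, 0.0115, 0.2928]
eef_rot: [-0.001, 1.0, 0.001, -0.0]
contact_force: [-0.2, 0.6, -0.0]
opening: 0.997
finger_force: 0.0
[0.50126183 0.01152584 0.29279932]
```

View pics/w5.png

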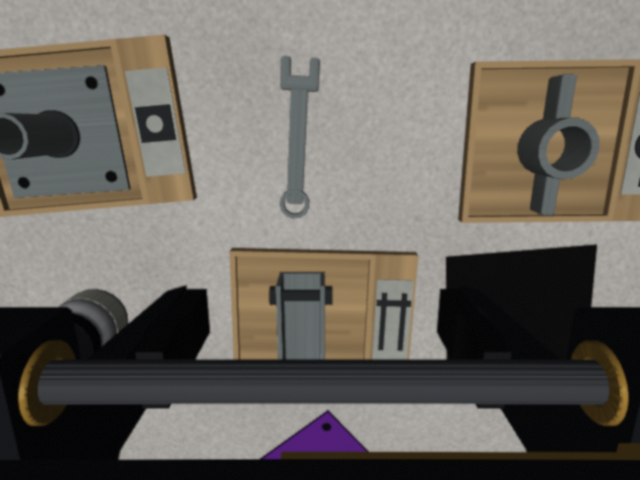

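View pics/s5.png

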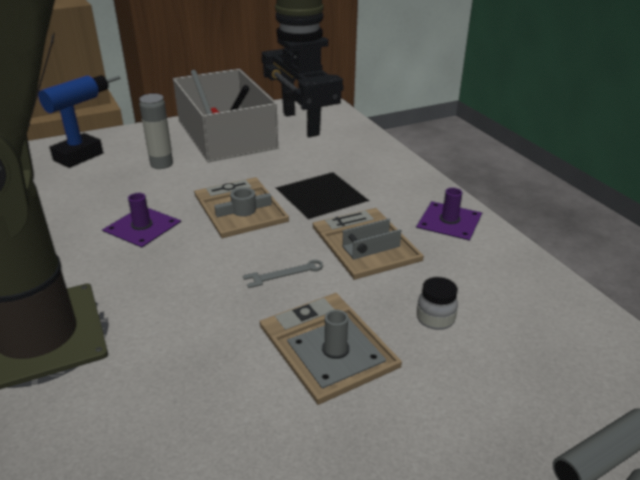

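Both views show every fitting in its own tray, with the tin and wrench unmoved. In the wrist view the plate's holes are at (91,83), (111,177) and (24,183), the nut ring is at (566,148) and the bracket's near wall-top corners are at (278,272) and (325,272). I'll do a quick numeric check against the trays.

```bash
python3 - <<'E'
from h import *
st,s=load("w5"); W=lambda p,z:world(s,p,z,st)[:,:2]
h=W([(91,83),(111,177),(24,183)],.012); print("plate",(h[0]+h[2])/2,h.round(4).tolist())
t=W([(167,37),(194,199)],.014); a=np.arctan2(*(t[1]-t[0])[::-1]); print("P",t.mean(0)-.125*np.array([-np.sin(a),np.cos(a)]),np.degrees(a))
print("nut",W([(566,148)],.051),"wings",W([(565,75),(542,214)],.034)); t=W([(472,63),(461,219)],.014); print("N",t.mean(0)+[0,.079])
b=W([(278,272),(325,272)],.048); print("bracket",b.mean(0)+[.055,0]); t=W([(232,249),(416,253)],.014); print("B",t,t[0]+[.0785+.0015,.079-.002],t[1]+[.077,-.127])
t,u=load("s5"); print("side: br",world(u,[(344,244),(352,226)],.03)[:,:2]); 
for n,f,g in(("side","side0","s5"),("scene","scene0","c5")):
    A=load(f)[1]["frame"].astype(int);B=load(g)[1]["frame"].astype(int); d=abs(A-B).sum(2)
    for o,p in dict(tin=(.645,-.251,.035),wrench=(.455,-.02,.01)).items():
        x,y=pix(load(f)[1],[p])[0].astype(int); print(n,o,(d[y-20:y+20,x-20:x+20]>60).sum())
E
```

```text
plate [ 0.44458724 -0.25265004] [[0.3963, -0.2113], [0.4864, -0.2045], [0.4929, -0.294]]
P [ 0.44242744 -0.25194583] 4.708585152768623
nut [[0.45398287 0.23346372]] wings [[0.39013995 0.23171529]
 [0.51907497 0.22980677]]
N [0.45318963 0.23392474]
bracket [ 0.63082334 -0.00909941]
B [[ 0.56240291 -0.08490103]
 [ 0.56636849  0.11207703]] [ 0.64240291 -0.00790103] [ 0.64336849 -0.01492297]
side: br [[ 0.58492891 -0.00735122]
 [ 0.6306865   0.04532458]]
side tin 0
side wrench 0
scene tin 1
scene wrench 0
```

The plate and nut are within about 3 mm. For the bracket, the row I used may be the bottom of the end face rather than the top. I'll move out so the wrist camera looks straight at it and use my last picture there.

```bash
python3 -m jog '[[[-0.04,-0.004,0,0,0,0],[-0.04,-0.004,0,0,0,0],[-0.04,-0.004,0,0,0,0],[-0.04,-0.004,0,0,0,0],[-0.04,-0.004,0.005,0,0,0],[0,0,0,0,0,0],[0,0,0,0,0,0]]]'
python3 - <<'E'
from h import *
st,s=shot("wrist","w6"); print(st["tool_pos"],pix(s,[[.645,-.011,.02]],st)); q=pix(s,[[.645,.01,.02]],st)[0].astype(int); x0,y0=max(q[0]-120,0),max(q[1]-90,0)
print(x0,y0); cv2.imwrite("pics/w6b.png",cv2.resize(s["frame"][y0:y0+180,x0:x0+240,::-1],(720,540),interpolation=cv2.INTER_CUBIC))
E
```

```text
clock: 31.68
tool_pos: [0.7007, -0.0082, 0.2875]
eef_rot: [-0.001, 1.0, 0.0, -0.001]
contact_force: [0.3, 0.4, -0.1]
opening: 1.0
finger_force: 0.0
[ 0.70067501 -0.0081819   0.28751576] [[319.70798116 137.47675775]]
221 47
```

View pics/w6b.png

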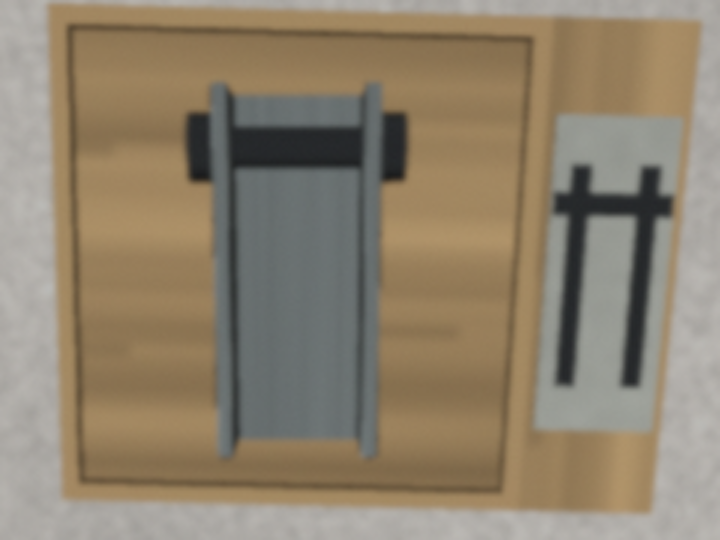

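The view shows the bracket flat inside its nest. The outer wall tops are (210,84), (383,84), (378,458) and (219,458), and the nest rim is (70,25), (532,38), (502,491) and (82,480).

```bash
python3 - <<'E'
from h import *
st,s=load("w6"); W=lambda p,z:world(s,np.array(p)/3+[221,47],z,st)[:,:2]
b=W([(210,84),(383,84),(378,458),(219,458)],.048); n=W([(70,25),(532,38),(502,491),(82,480)],.014)
print(b.mean(0),np.linalg.norm(b[3]-b[0]),np.linalg.norm(b[1]-b[0]),n.mean(0),np.linalg.norm(n[1]-n[0]),np.linalg.norm(n[3]-n[0]))
E
```

```text
[ 0.64615826 -0.01036409] 0.10932084927832447 0.050013910679840526 [ 0.64460435 -0.01089763] 0.14380330594692997 0.14369077850115938
```

The bracket is within 2 mm of the nest's centre and its sizes match, so I'm handing in.

```bash
python3 -c "
from plant import *
print(finish_job())"
```

```text
the job is handed in; nothing more can be done
None
```

I handed the job in at about 32 s of the 90 s; the base plate, wing nut and bracket each measure within about 3 mm of the middle of their own tray, the nut was set down on the mat on the way, and the wrench and tin were not moved.

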